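# Microscope lamp to full and started

### The job

Turn the microscope lamp up to full and start it: on the supply box with the orange lever knob, push the lever with your fingertips past its first notch all the way to the second stop, and only then press that box's green button fully down and let it come up again. Only push: do not grip the lever or force it, do not lift, tip or shove the box, and leave the vial standing on it, the box with the blue knob and everything else on the bench as they are.

Things in the scene. Friction and masses are not known exactly. Their poses are not given: they have to be found in the camera images.
- lamp_unit: the microscope lamp's supply (orange lever knob): white box with grey top plate, 200 (x) x 130 (y) x 75 mm tall, 2 to 3 kg, loose on the bench: slides if pushed with roughly 12 to 25 N. Origin: centre of underside, z up, x along the lever slot from off to second stop. A vial stands on its top near x = +73, y = -35 mm; a green button is at x = -55, y = -35 mm.
- lamp_knob: orange lever knob: block 14 (along the slot, x) x 26 (y) x 30 mm tall on an 8 mm stem. Origin: centre of its underside, 93 mm above the bench, 18 mm above the box top; axes parallel to the box's. In the box frame it is at y = +25 mm, x = -35 mm off, +21 mm at the second stop. White, yellow and red dots beside the slot mark off, first notch and second stop.
- lamp_lever (a joint): orange lever: travel along the box's +x, m: 0 off, 0.028 first notch, 0.056 second stop (rigid). Sprung clicks hold it at these three. From off, 4 to 6 N push it over a hump (top at 0.0125), then it jumps to the first notch; 3 to 5 N push it over the second hump (top at 0.0435), after which it jumps to the second stop and stays.
- lamp_button (a joint): travel of the lamp supply's green button, m: 0 = up, 0.006 = fully down; a spring returns it; fully down takes 5 N
- lamp_button_top (a point): centre of the top face of the lamp supply's green button (26 mm across); pressed straight down. The button and its black housing stand 22 mm above the box top.
- stir_unit: the stirrer's supply (blue lever knob), not to be touched: white box with grey top plate, 200 (x) x 130 (y) x 75 mm tall, 2 to 3 kg, loose on the bench: slides if pushed with roughly 12 to 25 N. Origin: centre of underside, z up, x along the lever slot from off to second stop. 
- stir_knob: blue lever knob, standing in its first notch, where it must stay: block 14 (along the slot, x) x 26 (y) x 30 mm tall on an 8 mm stem. Origin: centre of its underside, 93 mm above the bench, 18 mm above the box top; axes parallel to the box's. In the box frame it is at y = +25 mm.
- stir_button (a joint): travel of the stirrer supply's green button, m: 0 = up
- vial: small closed glass vial, 24 mm diameter, 45 mm tall, loose on top of the lamp supply; origin at the centre of its underside, z up
- slide_box: yellow slide box 85 x 34 x 30 mm, loose on the bench; origin: centre of its underside
- dish: clear lidded dish, 94 mm diameter, 16 mm tall, loose; origin: centre of its underside
- beaker: glass beaker, 68 mm diameter, 90 mm tall, loose; origin: centre of its underside
- reagent: amber bottle with a blue cap, 56 mm diameter, 120 mm tall, loose; origin: centre of its underside
- tip_rack: red pipette-tip rack 75 x 110 x 45 mm, loose; origin: centre of its underside
- marker: green marker pen, 14 mm thick, about 120 mm long, lying loose along its x axis
There are look-alikes about, which are no part of the job. What is shaped like the lamp_unit but purple is not meant.

How it is judged (in metres and radians):
On the way, in this order (a step that is already met when the one before it is completed fails the run):
1. the orange lever is at its second stop (value of joint lamp_lever above 0.052 m), for 0.2 s.
2. the lamp supply's green button is pressed down with the lever at its second stop (value of joint lamp_button above 0.0045 m and value of joint lamp_lever above 0.052 m), for 0.05 s.
At the end, for the whole second after the job is handed in: the orange lever rests within 4 mm of its second stop, the green button is up again (within 1.5 mm), the lamp supply is level and within 35 mm of where it stood with the vial upright on its top, the stirrer supply and the other things are within 25 mm of where they stood, the blue knob within 20 mm (value of joint lamp_lever above 0.052 m and value of joint each of lamp_button, stir_button below 0.0015 m and distance of stir_knob from where it was at the start of the episode below 0.02 m and distance of each of slide_box, dish, beaker, reagent, tip_rack, marker, stir_unit from where it was at the start of the episode below 0.025 m and distance of lamp_unit from where it was at the start of the episode below 0.035 m and angle between lamp_unit's own z axis and vertical below 0.05 rad and z of vial in the frame of lamp_unit between 0.07 and 0.08 m and angle between vial's own z axis and vertical below 0.2 rad and linear speed of lamp_unit below 0.01 m/s); the robot touches nothing.
It fails at once if the lamp button is pressed before the lever is at its second stop (value of joint lamp_button above 0.003 m and value of joint lamp_lever below 0.05 m).
It fails at once if the lever is gripped or forced: more than 35 N on the orange knob (contact force between anything else and lamp_knob above 35 N).
It fails at once if the lamp supply is lifted, tipped or shoved more than 35 mm (distance of lamp_unit from where it was at the start of the episode above 0.035 m or height (world z) of lamp_unit above 0.012 m or angle between lamp_unit's own z axis and vertical above 0.12 rad).
It fails at once if the vial is knocked over, lifted or taken off the lamp supply (angle between vial's own z axis and vertical above 0.5 rad or z of vial in the frame of lamp_unit above 0.095 m or z of vial in the frame of lamp_unit below 0.06 m).
It fails at once if the stirrer supply or another thing on the bench is moved more than 25 mm, or the stirrer's lever (20 mm) or button is worked (distance of any of stir_unit, slide_box, dish, beaker, reagent, tip_rack, marker from where it was at the start of the episode above 0.025 m or distance of stir_knob from where it was at the start of the episode above 0.02 m or value of joint stir_button above 0.003 m).
It also fails if it takes over 40 s, if anything falls off the work surface, if the arm or the gripper's body presses on something with over 40 N, if the wrist force passes 120 N, or if a joint passes its speed limit or range.

### The arm

A 6-joint arm with a two-finger parallel gripper is mounted at the origin on the work surface. World frame = base frame: x ahead of the robot, y to its left, z up, the work surface at z = 0. Lengths are in mm, angles in rad, forces in N, time in s.
With the tool pointing down it reaches from about 350 to 800 mm from the base axis. Payload 7.3 kg.
Tool frame: the origin (TCP) lies at the very end of the fingers, on their centre line; the grasp point (between the pads) lies 19 mm behind it; z points along the fingers, y is the line along which they close (so a half turn about z gives the same grasp; the last joint's range is limited). The gripper opens to 85 mm and grips with 20 to 120 N. Pads are 22 mm wide; open, the fingers measure 114 mm over their backs; the gripper's body (76 mm by 85 mm) begins 54 mm behind the grasp point. The pads swing forward as they close: fully open they stand 13 mm farther back than shut.
Start: joints at [-1.424, 0.342, 1.524, -0, 1.275, -0.146], TCP at [151.555, -502.668, 231.322] pointing down, gripper open.
Joint ranges: [-2.53, 2.53], [-0.77, 2.02], [0.04, 2.7], [-1, 4.14], [0.28, 2.66], [-3.11, 3.11]. Speed limits (rad/s): [2.57, 2.57, 3.14, 3.14, 3.14, 3.14].

### API

Orientations are given as a rotation vector (axis times angle).
In Python, from plant import r gives the robot as it stands. The module is installed in compiled form; this text tells all that it offers.
- The arm moves only by the shell command python3 -m pendant 'ROWS'. ROWS is JSON, one flat list of numbers, 5 for each row, row after row: the opening, from 0 (shut) to 1 (fully open), then the shift along the tool's x, y, z scaled (see below), then the turn about the tool's z scaled (see below). A call has 1 to 20 rows; each row is the pose to reach, as a shift and turn from the pose commanded when the call began, along the tool's axes at that moment, turning the shorter way round; what a row does not reach only later rows make up. The controller multiplies each number of a shift by 120 mm and each number of a turn by 360 degrees. A row lasts 1/8 s, in which the tool goes at most 62.5 mm and 10.7 degrees, less where a joint would pass 70% of its speed; a pose out of reach is approached as far as the arm can. A call with a number of a shift or a turn outside -1 to 1 is refused whole. A call with a gripper value outside its range is refused whole. The fingers move at their own pace and stop on an object; the grip force is fixed at half the most. Time passes only in rows, so rows that repeat a pose let the fingers close. It gives the time, the measured TCP pose, the force, the opening and the grip force at its end, in the units of the state.
- r.read_state(): the state, without advancing time (a new reading comes with each control period).
- r.camera(name): name is "side" or "top" or "wrist"; returns the picture (400x640x3 uint8, red, green, blue); there is no depth.
- r.camera_params(name): a dict with "K" (3x3 intrinsics, pixels), "cam_to_world" (4x4, takes a point from camera to world coordinates). Camera axes: x right, y down, z forward; pixel columns grow to the right and rows downward; lengths in mm; the calibration is good to about 2 mm. A picture is of the moment at which its call begins: read the wrist's pose just before it. camera_params takes no time and is no camera call; for the wrist camera it gives the pose at the moment of the call.
- r.finish_job(): hands the job in; it is judged then, once.
The state is a dict: "t": time; "joint_pos": joint angles; "qvel": joint speeds; "effort": joint torques, N m; "tcp_pos": TCP position; "ee_rot": TCP orientation; "wrist_force": force on the tool from outside, world axes, zero at the start; "wrist_torque": the same for the moment, N m; "opening": finger opening in mm; "finger_force": force on a finger pad.
Only numpy, scipy, OpenCV 4.12 (cv2) and the standard library are available. Lean on these libraries where they do the work, as an engineer would, in place of code of your own. Each camera call takes 0.05 s, during which the arm holds its last target. There are 200 camera calls.

## Working session

There is one attempt and no reset: what is moved stays moved. The work goes in short steps, Python scripts to look and compute and a shell command to move; the robot and the scene stay as the last step left them, time stands still between calls to the robot, and variables do not carry over. Pictures are saved under pics/ and viewed, at most 10 in all, crops included, and the job is handed in when it is done.

```bash
mkdir -p pics
cat > h.py <<'E'
import numpy as np,cv2
from plant import r
def save(n,im): cv2.imwrite('pics/'+n,cv2.cvtColor(im,cv2.COLOR_RGB2BGR))
def ray(P,u,v,z):
    K=np.array(P['K']);T=np.array(P['cam_to_world'])
    d=T[:3,:3]@np.linalg.solve(K,[u,v,1]);o=T[:3,3]
    return o+d*(z-o[2])/d[2]
def proj(P,p):
    K=np.array(P['K']);T=np.linalg.inv(np.array(P['cam_to_world']))
    q=K@(T[:3,:3]@p+T[:3,3]);return q[:2]/q[2]
E
python3 - <<'E'
from h import *
for n in('top','side'):
    save(n+'0.png',r.camera(n));P=r.camera_params(n);print(n,np.round(P['K'],1).tolist(),np.round(P['cam_to_world'],2).tolist())
s=r.read_state();print(s['t'],s['tcp_pos'],s['ee_rot'])
E
```

```text
top [[501.6, 0.0, 312.9], [0.0, 501.6, 191.3], [0.0, 0.0, 1.0]] [[0.01, -1.0, 0.07, 391.15], [-1.0, -0.01, -0.0, -16.3], [0.0, -0.07, -1.0, 1666.62], [0.0, 0.0, 0.0, 1.0]]
side [[440.4, 0.0, 323.4], [0.0, 440.4, 202.5], [0.0, 0.0, 1.0]] [[0.98, -0.12, 0.18, 280.71], [-0.22, -0.6, 0.77, -1005.45], [0.01, -0.79, -0.61, 864.83], [0.0, 0.0, 0.0, 1.0]]
0.1 [ 151.49758634 -502.28839487  230.68887724] [-3.10660855e+00 -4.58069936e-01  2.27096469e-05]
```

View pics/top0.png

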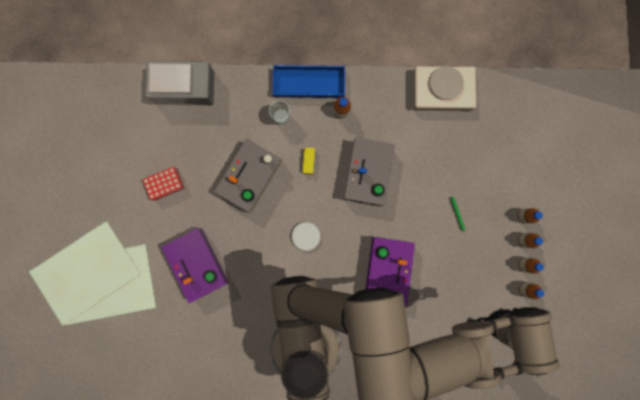

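View pics/side0.png

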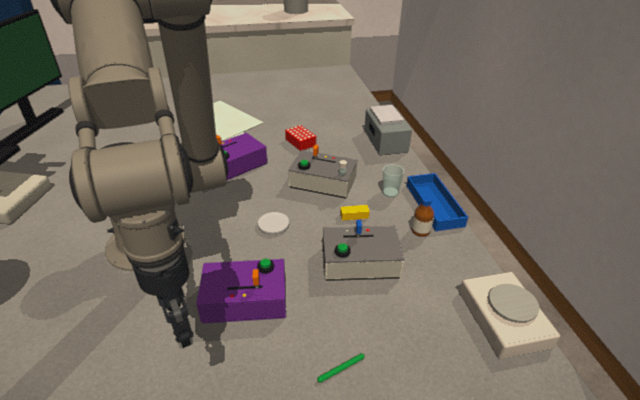

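Three boxes have an orange knob. The purple ones, at top-view (195,265) and (390,265), are excluded by colour. The white box with the grey top at (247,175) has the orange knob at (232,180), green button at (248,195) and vial at (268,158), so it fits the description. The blue-knob box at (370,172) is the stirrer. I'll measure the target box and confirm it in a crop.

```bash
cat >> h.py <<'E'
def blobs(im,lo,hi,win):
    x0,y0,x1,y1=win;h=cv2.cvtColor(im[y0:y1,x0:x1],cv2.COLOR_RGB2HSV)
    m=cv2.inRange(h,np.array(lo),np.array(hi));n,l,s,c=cv2.connectedComponentsWithStats(m)
    return [(s[i,4],*(c[i]+[x0,y0])) for i in range(1,n) if s[i,4]>4]
OR=((5,150,100),(17,255,255));GR=((45,100,30),(85,255,255));RED=((0,120,80),(4,255,255));YE=((22,120,100),(35,255,255))
E
python3 - <<'E'
from h import *
im=r.camera('top');P=r.camera_params('top');w=(205,130,290,215)
for nm,c,z in(('knob',OR,123),('btn',GR,97),('red',RED,75),('yel',YE,75)):
    for b in blobs(im,*c,w): print(nm,np.round(b,1),np.round(ray(P,b[1],b[2],z),1))
print('vial',ray(P,267.5,158.5,120))
save('c1.png',cv2.resize(im[125:220,195:300],None,fx=5,fy=5,interpolation=cv2.INTER_CUBIC))
im=r.camera('side');P=r.camera_params('side');w=(280,135,365,200)
for nm,c,z in(('knob',OR,108),('btn',GR,97)):
    for b in blobs(im,*c,w): print('s',nm,np.round(b,1),np.round(ray(P,b[1],b[2],z),1))
E
```

```text
knob [ 43.  232.8 179.1] [539.2 229.2 123. ]
btn [ 80.  247.  194.6] [493.2 187.6  97. ]
red [ 11.  237.6 161.5] [600.4 222.6  75. ]
vial [604.82490913 123.33218005 120.        ]
s knob [ 54.  314.9 149.5] [539.  232.8 108. ]
s btn [ 48.  303.8 162.9] [490.6 176.   97. ]
```

View pics/c1.png

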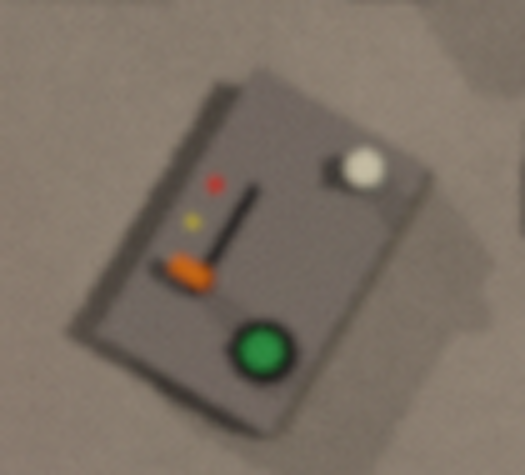

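The crop confirms it: grey top, orange knob beside the (hidden) white dot at off, yellow and red dots, green button, vial. Button to vial measures 129 mm (128 expected). Box yaw is about -30°, origin about (558,190), push direction (0.866,-0.5). Moving over now with the fingers shut.

```bash
python3 -m pendant '[0,1,0,0,0, 0,1,0,0,0, 0,1,0,0,0]' && python3 -m pendant '[0,1,-1,0,0, 0,1,-1,0,0, 0,1,-1,0,0, 0,1,-1,0,0]' && python3 -m pendant '[0,1,-1,0,0, 0,1,-1,0,0, 0,1,-1,0,0, 0,1,-1,0,0]' && python3 -m pendant '[0,1,-1,0,0, 0,1,-1,0,0, 0,1,-1,0,0, 0,1,-1,0,0]' && python3 -m pendant '[0,0.6,-1,0,0, 0,0.6,-1,0,0, 0,0.6,-1,0,0, 0,0.6,-1,0,0]'
```

```text
t: 0.57
tcp_pos: [269.5, -466.5, 231.1]
ee_rot: [-3.106, -0.466, -0.001]
wrist_force: [-0.2, -0.5, 0.3]
opening: 32.1
finger_force: 0.0
t: 1.08
tcp_pos: [347.0, -316.7, 231.5]
ee_rot: [-3.107, -0.463, 0.0]
wrist_force: [-0.6, -1.3, 0.2]
opening: -0.2
finger_force: 0.0
t: 1.58
tcp_pos: [427.5, -168.2, 231.3]
ee_rot: [3.107, 0.463, -0.0]
wrist_force: [0.3, -0.3, 1.2]
opening: 0.2
finger_force: 0.0
t: 2.08
tcp_pos: [508.2, -19.3, 230.9]
ee_rot: [3.107, 0.461, -0.0]
wrist_force: [0.3, -0.3, -0.1]
opening: 0.2
finger_force: 0.0
t: 2.58
tcp_pos: [541.7, 114.7, 230.9]
ee_rot: [3.107, 0.458, -0.001]
wrist_force: [0.4, 0.2, -0.4]
opening: -0.0
finger_force: 0.0
```

```bash
python3 -m pendant '[0,0,-1,0,0.13, 0,0,-1,0,0.13, 0,0,-1,0,0.13, 0,0,-1,0,0.13, 0,0,-1,0,0.13, 0,0,-1,0,0.13]' && python3 -m pendant '[0,-0.075,-0.14,0,0, 0,-0.075,-0.14,0,0, 0,-0.075,-0.14,0,0]'
python3 - <<'E'
from h import *
s=r.read_state();print(s['tcp_pos'],s['joint_pos'],s['ee_rot'])
P=r.camera_params('wrist');im=r.camera('wrist');save('w1.png',im)
w=(0,0,640,400)
for nm,c,z in(('knob',OR,123),('btn',GR,97),('red',RED,75),('yel',YE,75)):
    for b in blobs(im,*c,w):
        if b[0]>80: print(nm,np.round(b,1),np.round(ray(P,b[1],b[2],z),1))
E
```

```text
t: 3.32
tcp_pos: [507.4, 228.6, 231.3]
ee_rot: [3.033, -0.816, 0.0]
wrist_force: [-0.5, -0.7, -0.1]
opening: 0.2
finger_force: 0.0
t: 3.7
tcp_pos: [507.4, 250.3, 231.1]
ee_rot: [3.034, -0.812, -0.0]
wrist_force: [0.2, 0.2, 1.4]
opening: 0.1
finger_force: 0.0
[507.40629317 250.32386326 231.08539167] [ 3.23027046e-01  4.17528580e-01  1.40905606e+00 -3.08115538e-04
  1.31540619e+00  2.41659542e+00] [ 3.03446053e+00 -8.11610353e-01 -2.63268109e-04]
knob [558.  320.1 156.1] [541.6 229.5 123. ]
btn [630.  381.6 172.9] [494.5 188.5  97. ]
red [107.  295.8  91.3] [600.  222.5  75. ]
red [3671.   157.6  244.1] [540.7 440.7  75. ]
yel [115.  492.    2.9] [575.9  35.9  75. ]
```

View pics/w1.png

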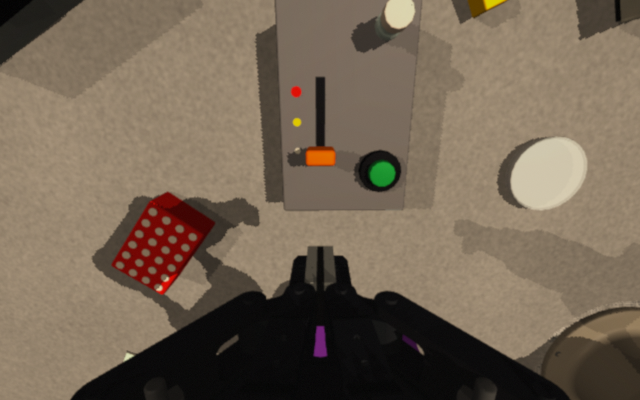

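Picture w1: knob at (320,156), button at (382,173), vial top at (399,14), red dot at (296,91), yellow dot at (297,122), and the fingers lined up behind the knob at (320,250). The wrist measurement agrees with the top view within 2 mm. The TCP is 40 mm behind the knob with 1 mm lateral offset. I'll descend to z≈98 and push.

```bash
python3 -m pendant '[0,0,0,1,0, 0,0,0,1,0, 0,0,0,1,0]' && python3 -m pendant '[0,0,0,0.11,0, 0,0.1,0,0.11,0, 0,0.1,0,0.11,0]' && python3 -m pendant '[0,0.05,0,0,0, 0,0.09,0,0,0, 0,0.13,0,0,0, 0,0.16,0,0,0, 0,0.19,0,0,0, 0,0.22,0,0,0, 0,0.25,0,0,0, 0,0.25,0,0,0]'
```

```text
t: 4.12
tcp_pos: [504.7, 249.1, 107.6]
ee_rot: [3.029, -0.812, -0.012]
wrist_force: [1.5, 0.6, 0.8]
opening: -0.1
finger_force: 0.0
t: 4.5
tcp_pos: [519.9, 243.9, 99.7]
ee_rot: [-3.032, 0.815, -0.005]
wrist_force: [-1.0, 0.5, 0.8]
opening: 0.0
finger_force: 0.0
t: 5.5
tcp_pos: [544.3, 228.7, 98.0]
ee_rot: [3.034, -0.814, 0.001]
wrist_force: [0.1, 0.3, -0.3]
opening: -0.1
finger_force: 0.0
```

```bash
python3 -m pendant '[0,0.04,0,0,0, 0,0.08,0,0,0, 0,0.12,0,0,0, 0,0.15,0,0,0, 0,0.18,0,0,0, 0,0.21,0,0,0, 0,0.24,0,0,0, 0,0.25,0,0,0]'
python3 - <<'E'
from h import *
P=r.camera_params('wrist');im=r.camera('wrist');save('w2.png',im[:300])
P2=r.camera_params('side')
for nm,c,z in(('knob',OR,123),('btn',GR,97),('red',RED,75)):
    for b in blobs(im,*c,(0,0,640,400)):
        if b[0]>80: print(nm,np.round(b,1),np.round(ray(P,b[1],b[2],z),1))
i2=r.camera('side')
for nm,c,z in(('knob',OR,108),('btn',GR,97)):
    for b in blobs(i2,*c,(280,135,365,200)): print('s',nm,np.round(b,1),np.round(ray(P2,b[1],b[2],z),1))
E
```

```text
t: 6.5
tcp_pos: [570.6, 213.7, 98.2]
ee_rot: [-3.034, 0.814, -0.002]
wrist_force: [-0.4, -0.5, 0.1]
opening: 0.0
finger_force: 0.0
knob [2520.   319.6  236.7] [592.7 200.2 123. ]
btn [186.  412.  343.6] [492.4 193.2  97. ]
red [228.  281.2 210.6] [600.  222.6  75. ]
red [2113.    80.7  365.7] [572.1 412.7  75. ]
red [455.  150.9 337.1] [566.4 351.8  75. ]
s knob [ 55.  331.3 152.8] [587.5 202.  108. ]
s btn [ 46.  303.7 162.9] [490.5 176.5  97. ]
```

View pics/w2.png

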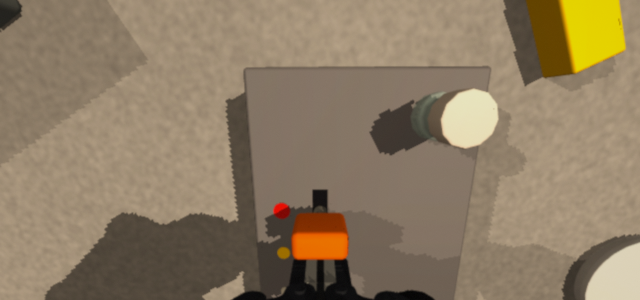

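Both views put the lever at about 57 mm of travel, so it is at the second stop, and the box has not moved. Next: back off, rise and hover over the button.

```bash
python3 -m pendant '[0,-0.2,0,0,0, 0,-0.2,0,0,0, 0,-0.2,0,-0.4,0, 0,-0.2,0,-0.4,0, 0,-0.45,0.5,-0.4,0, 0,-0.45,0.5,-0.4,0, 0,-0.45,0.5,-0.4,0, 0,-0.45,0.5,-0.4,0]'
python3 - <<'E'
from h import *
P=r.camera_params('wrist');im=r.camera('wrist');s=r.read_state();print(s['tcp_pos'],proj(P,np.array(s['tcp_pos'])))
i2=r.camera('side');P2=r.camera_params('side');print(proj(P2,np.array(s['tcp_pos'])))
for b in blobs(i2,*OR,(280,135,365,200)): print('knob',ray(P2,b[1],b[2],108))
a=cv2.resize(i2[120:200,270:370],(500,400),interpolation=cv2.INTER_CUBIC)
b=im[180:380,210:430];save('s3.png',np.hstack([a,cv2.resize(b,(300,273)).repeat(1,0) if 0 else cv2.copyMakeBorder(cv2.resize(b,(300,273)),0,127,0,0,cv2.BORDER_CONSTANT)]))
E
```

```text
t: 7.6
tcp_pos: [494.7, 189.6, 146.4]
ee_rot: [-3.033, 0.814, -0.003]
wrist_force: [-0.5, 0.1, 0.3]
opening: 0.4
finger_force: 0.0
[494.46743719 189.62933582 146.28246449] [318.68269462 261.19059423]
[303.98890638 147.41073536]
knob [587.67557664 200.47338611 108.        ]
```

View pics/s3.png

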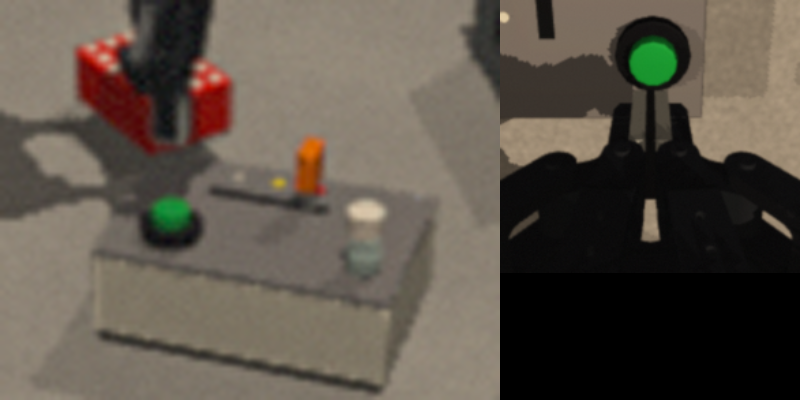

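Picture s3: the knob stands by the red dot (crop 311,165). The green cap at (170,212) stands proud of its housing, and the TCP is within 2 mm of its centre. I'll press down slowly.

```bash
python3 -m pendant '[0,0,0,0.38,0, 0,0,0,0.38,0, 0,0,0,0.41,0, 0,0,0,0.425,0, 0,0,0,0.44,0, 0,0,0,0.45,0, 0,0,0,0.46,0, 0,0,0,0.46,0]'
```

```text
t: 8.7
tcp_pos: [493.9, 189.4, 91.4]
ee_rot: [-3.033, 0.814, -0.003]
wrist_force: [2.7, 2.1, 4.0]
opening: -0.1
finger_force: 2.3
```

```bash
python3 -m pendant '[0,0,0,0.01,0, 0,0,0,0.02,0, 0,0,0,0.02,0, 0,0,0,0.02,0]'
```

```text
t: 9.2
tcp_pos: [494.0, 189.5, 90.8]
ee_rot: [-3.033, 0.813, -0.005]
wrist_force: [-2.6, 0.1, 20.8]
opening: -0.3
finger_force: 10.3
```

The force jumped to 21 N while the tool stopped descending, so the button is on its stop. Releasing and rising clear.

```bash
python3 -m pendant '[0,0,0,-0.1,0, 0,0,0,-0.9,0, 0,0,0,-0.9,0, 0,0,0,-0.9,0, 0,-0.6,0,-0.9,0, 0,-0.6,0,-0.9,0, 0,-0.6,0,-0.9,0, 0,-0.6,0,-0.9,0]'
python3 - <<'E'
from h import *
i2=r.camera('side');P2=r.camera_params('side');P=r.camera_params('wrist');im=r.camera('wrist')
for nm,c,z in(('knob',OR,108),('btn',GR,97)):
    for b in blobs(i2,*c,(280,135,365,200)): print(nm,np.round(b,1),ray(P2,b[1],b[2],z))
for nm,c,z in(('knob',OR,123),('btn',GR,97),('red',RED,75)):
    for b in blobs(im,*c,(0,0,640,400)):
        if b[0]>60: print('w',nm,np.round(b,1),np.round(ray(P,b[1],b[2],z),1))
save('end.png',i2)
E
```

```text
t: 10.2
tcp_pos: [431.3, 224.8, 195.9]
ee_rot: [3.033, -0.814, -0.001]
wrist_force: [-0.4, -0.3, 0.6]
opening: -0.2
finger_force: 0.0
knob [ 47.  331.4 153. ] [587.67557664 200.47338611 108.        ]
btn [ 48.  303.9 162.9] [490.83959362 176.2356454   97.        ]
w knob [448.  230.9   4.4] [581.7 201.6 123. ]
w btn [887.  320.  117.8] [493.1 188.   97. ]
w red [127.  212.1  17.8] [599.9 223.5  75. ]
w red [6023.    84.3  207.9] [533.8 423.3  75. ]
```

View pics/end.png

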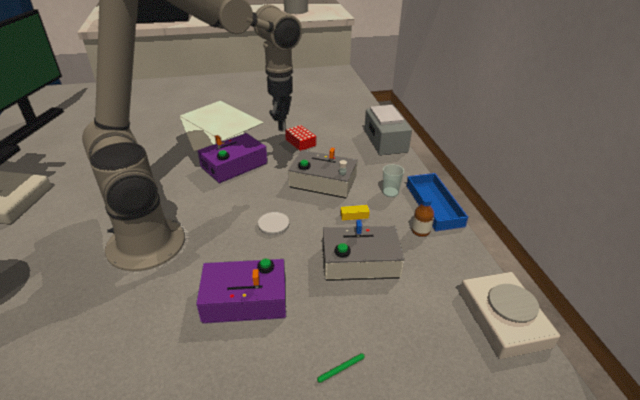

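The knob is at its second stop (331,153), the button is up (304,163) and the vial stands at (343,167). Everything else is where it was and the arm is clear.

```bash
python3 -c "from plant import r;print(r.finish_job())"
```

```text
the job is handed in; nothing more can be done
None
```

I pushed the orange lever to its second stop, then pressed the green button fully and let it come up again; the box, vial and everything else stayed where they were, and the job was handed in at about 10 s (the hand-in call returned no verdict).

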